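# Lock the tile press with its push-button pin

### The job

The beam of the small tile press is swung shut, but the fork at its open end still lacks its locking pin. Take the square-headed pin with the side button out of the wooden rack, keeping its button squeezed in, and push it straight down through the fork's aligned holes until its head sits on the fork. Then let go, so that the button springs out and the pin is locked in, and back away.

Things in the scene. Friction and masses are not known exactly. Their poses are not given: they have to be found in the camera images.
- pin_head (a point): The pin to use, upright in the rack. Black square head 36 (x) x 34 (y) x 56 mm tall, steel button out of its +y side; steel shank 18 mm thick, 62 mm long, nose tapering to 8 mm. Point: middle of the head at button height, 30 mm above the head's underside, 26 below its top, 92 above the nose tip. z up along the pin. Gripping the head across its y sides squeezes the button in. Mass about 0.26 kg.
- pin_button (a joint): Travel of the side button (m): 0 out, 0.012 squeezed flush. Spring 1.5 N rising to 4.5 N. Button 16 mm wide, 18 tall, 12 out. It carries a 10 mm thick locking stud low on the shank, same side: 11 mm out of the shank with the button out, inside it with the button in. Stud out, the pin cannot pass the fork's holes. Stud top is 34 mm below the head's underside.
- press_hole (a point): Centre of the upper mouth of the fork's round holes, on the fork's flat 76 x 76 mm top, 98 mm above the table, at the open end of the fixed tile press. Holes 26 mm across through three plates, 28 mm in all; 58 mm free below. z up. The beam runs along +y: screw with T-bar (187 mm above the table) 150 mm away, the other, already pinned end 280 mm away.
- rack: Fixed wooden rack, 230 (x) x 66 (y) x 78 mm high, origin at the centre of its underside. Three slots 75 mm apart in a row along x hold three pins, heads resting on its top: the square-headed pin with button (in any slot; its x and y lie along the rack's), a round-headed pin and a ring pin, not needed. Slots leave a pin a few mm of play. The y sides of the heads are free.
Not all that is in view belongs to the job. What is shaped like the part that bears pin_head but yellow is not meant.

How it is judged:
On the way, in this order (a step that is already met when the one before it is completed fails the run):
1. the pin is lifted clear of the rack with its button held in (height (world z) of pin_head above 0.175 m and value of joint pin_button above 0.009 m), for 0.1 s.
2. the pin is through the fork's holes with its button still held in (z of pin_head in the frame of press_hole below 0.045 m and horizontal distance between pin_head and press_hole below 0.012 m and value of joint pin_button above 0.009 m), for 0.05 s.
At the end, for the whole second after the job is handed in: The pin stands in the fork's holes (head within 12 mm of the hole's axis, upright within 10 degrees), its head sits on the fork (within 7 mm of touching), and its button is out again (less than 3 mm in), so that the stud locks it (horizontal distance between pin_head and press_hole below 0.012 m and z of pin_head in the frame of press_hole between 0.024 and 0.037 m and angle between pin_head's own z axis and vertical below 0.17 rad and value of joint pin_button below 0.003 m).
It also fails if it takes over 35 s, if anything falls off the work surface, if the arm or the gripper's body presses on something with over 40 N, if the wrist force passes 120 N, or if a joint passes its speed limit or range.

### The arm

A 6-joint arm with a two-finger parallel gripper is mounted at the origin on the work surface. World frame = base frame: x ahead of the robot, y to its left, z up, the work surface at z = 0. Lengths are in m, angles in rad, forces in N, time in s.
With the tool pointing down it reaches from about 0.35 to 0.85 m from the base axis. Payload 8.1 kg.
Tool frame: the origin (TCP) lies at the very end of the fingers, on their centre line; the grasp point (between the pads) lies 19 mm behind it; z points along the fingers, y is the line along which they close (so a half turn about z gives the same grasp; the last joint's range is limited). The gripper opens to 85 mm and grips with 20 to 120 N. Pads are 22 mm wide; open, the fingers measure 114 mm over their backs; the gripper's body (76 mm by 85 mm) begins 54 mm behind the grasp point. The pads swing forward as they close: fully open they stand 13 mm farther back than shut.
Start: joints at [-1.387, 0.13, 1.488, -0, 1.523, -0.085], TCP at [0.159, -0.578, 0.231] pointing down, gripper open.
Joint ranges: [-2.96, 2.96], [-0.89, 2.26], [0.02, 2.5], [-1.34, 4.48], [0, 2.73], [-2.66, 2.66]. Speed limits (rad/s): [2.39, 2.39, 2.79, 3.14, 3.14, 3.14].

### API

Orientations are given as a unit quaternion [w, x, y, z].
In Python, from workcell import r, imaging, job, spotter gives the robot as it stands.
- The arm moves only by the tool play_rows, never from a script. Its argument "deltas" is text: rows parted by semicolons, each of 7 numbers parted by spaces: the shift along the tool's x, y, z each as a share of 200 mm, from -1 to 1, then the turn, a rotation vector about the tool's x, y, z each as a share of 0.5 rad, from -1 to 1, then the opening, from -1 (shut) to 1 (fully open). In form: x y z wx wy wz jaw; .... A call has 1 to 20 rows; each row is the pose to reach, as a shift and turn from the pose commanded when the call began, along the tool's axes at that moment; what a row does not reach only later rows make up. A row lasts 1/12 s, in which the tool goes at most 41.7 mm and 7.16 degrees, less where a joint would pass 70% of its speed; a pose out of reach is approached as far as the arm can. A call with a number of a shift or a turn outside -1 to 1 is refused whole. A call with a gripper value outside its range is refused whole. The fingers move at their own pace and stop on an object; "squeeze" is the grip in N (left out, the last holds). Time passes only in rows, so rows that repeat a pose let the fingers close. It gives the time, the measured TCP pose, the force, the opening and the grip force at its end, in the units of the state.
- r.get_obs(): the state, without advancing time (a new reading comes with each control period).
- imaging.read_camera(name): name is "side" or "top"; returns a dict with "image" (400x640x3 uint8, red, green, blue), "fov_y" (degrees; the focal length in pixels is half the picture's height over the tangent of half this angle, whatever the lens; pixels are square), "cx", "cy" (the principal point, pixels), "view" (4x4, takes a point from world to camera coordinates). Camera axes: x right, y up, looking along -z (the intrinsics and any distortion apply to the point x, -y, -z); pixel columns grow to the right and rows downward; lengths in m; the calibration is good to about 2 mm. A picture is of the moment at which its call begins. There is no depth.
- job.hand_in(): hands the job in; it is judged then, once.
Trained networks look in a picture, given as the dict that the camera call returned (one of the last four; its "shot" number tells which), for a name from the list of things; names that differ only in an ending like _2 or _b are one class to them, and where a whole thing is asked for, a point or a joint stands for the part that bears it (a point fixed in the world has none). Each returns a list of dicts, best first, with "score" (0 to 1); they miss things now and then, are a little off and sometimes report something else, mostly with a low value. They report only what shows in the picture. A call takes as long as a camera call. They do not tell look-alikes from the thing itself.
- spotter.outline_of(thing, picture): "region" (400x640 bool, what is visible of it) and "bbox" ([left, top, right, bottom] in pixels, round what is visible of it).
The state is a dict: "t": time; "joints": joint angles; "joint_velocities": joint speeds; "tau": joint torques, N m; "ee_pos": TCP position; "tcp_rot": TCP orientation; "ft_force": force on the tool from outside, world axes, zero at the start; "ft_torque": the same for the moment, N m; "opening": opening from 0.0 (shut) to 1.0 (fully open); "finger_force": force on a finger pad.
Only numpy, scipy, OpenCV 4.12 (cv2) and the standard library are available. Lean on these libraries where they do the work, as an engineer would, in place of code of your own. Each camera call takes 0.05 s, during which the arm holds its last target. There are 200 camera calls.

## Working session

There is one attempt and no reset: what is moved stays moved. The work goes in short steps, Python scripts to look and compute and a tool call to move; the robot and the scene stay as the last step left them, time stands still between calls to the robot, and variables do not carry over. Pictures are saved under pics/ and viewed, at most 10 in all, crops included, and the job is handed in when it is done.

Besides the shell and the picture viewer there is one more tool, called as name(argument=value, ...) on one line, values as JSON. play_rows: Moves the arm, as the interface text tells. Its arguments: {"type":"object","properties":{"deltas":{"type":"string"},"squeeze":{"type":"number"}},"required":["deltas"]}

```bash
mkdir -p pics; ls; python3 - <<'E'
from workcell import r, imaging, job, spotter
import cv2, numpy as np
for n in ("side","top"):
    p=imaging.read_camera(n)
    print(n,p["fov_y"],p["cx"],p["cy"],[k for k in p if k!="image"],np.round(p["view"],4).tolist())
    im=p["image"][:,:,::-1].copy()
    for t in ("pin_head","pin_button","rack","press_hole"):
        try:
            for d in spotter.outline_of(t,p)[:3]:
                print(t,round(d["score"],2),d["bbox"],d["region"].sum())
        except Exception as e: print(t,e)
    cv2.imwrite(f"pics/{n}0.png",im)
o=r.get_obs();print(o)
E
```

```text
pics
side 51.69721557043796 317.8486930724154 191.6973102863458 ['fov_y', 'cx', 'cy', 'view', 'shot'] [[0.8755, -0.4831, -0.0122, -0.5153], [0.2585, 0.4469, 0.8564, -0.1732], [-0.4083, -0.753, 0.5161, -0.6299], [0.0, 0.0, 0.0, 1.0]]
pin_head 0.92 [374.2, 240.0, 415.1, 292.6] 1631
pin_head 0.91 [411.5, 236.0, 464.5, 269.6] 1107
rack 0.72 [298.6, 216.7, 432.5, 350.0] 7568
press_hole 0.66 [217.9, 79.2, 311.7, 204.1] 6167
press_hole 0.29 [299.2, 211.6, 434.0, 353.7] 7565
top 49.014177353769114 316.27420440701735 199.5723316975562 ['fov_y', 'cx', 'cy', 'view', 'shot'] [[-0.0239, -0.9996, -0.0171, -0.0635], [0.9823, -0.0267, 0.1852, -0.544], [-0.1856, -0.0124, 0.9825, -0.6775], [0.0, 0.0, 0.0, 1.0]]
pin_head 0.84 [406.5, 109.8, 435.2, 176.2] 1112
pin_head 0.78 [468.0, 189.0, 506.4, 223.0] 931
pin_button 0.52 [475.5, 188.3, 488.9, 194.0] 85
rack 0.58 [355.3, 181.5, 508.2, 244.2] 4481
press_hole 0.61 [0.0, 142.0, 248.4, 254.8] 19154
{'t': 0.5, 'joints': array([-1.38740526e+00,  1.30451607e-01,  1.48822146e+00, -6.33225658e-06,
        1.52299817e+00, -8.53818230e-02]), 'joint_velocities': array([ 0.00099369, -0.00060226, -0.00065761,  0.00019357, -0.00119216,
       -0.00164551]), 'tau': array([-9.61824753e-05, -5.68712854e+01, -5.00360370e+01, -2.58679444e-05,
        2.83836867e-03,  3.81229128e-06]), 'ee_pos': array([ 0.15935727, -0.57844112,  0.23124957]), 'tcp_rot': array([-3.90901598e-05,  9.90983702e-01,  1.33982463e-01, -5.08344077e-06]), 'ft_force': array([ 0.01329472, -0.92881531,  0.29298922]), 'ft_torque': array([-0.01919623, -0.02345651,  0.0328319 ]), 'finger_force': 0.0, 'opening': 1.0020279934583225}
```

View pics/side0.png

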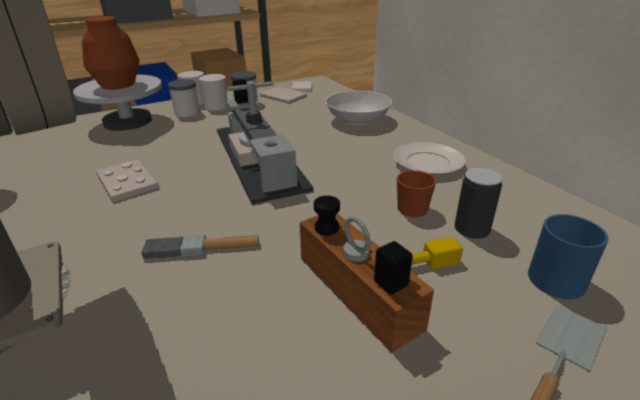

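View pics/top0.png

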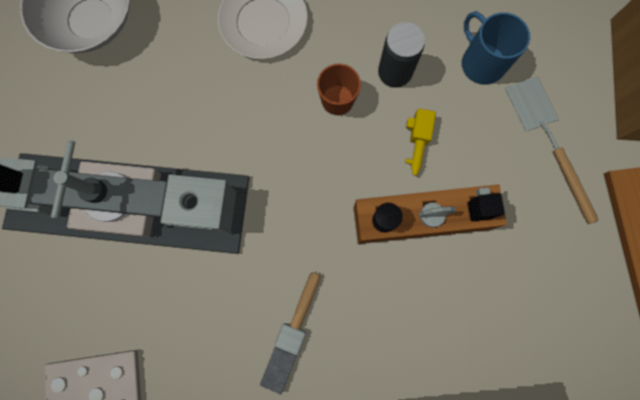

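Top view: the black square head is at about (487,205) with its button toward image-up at (483,190), so the button points along about +x in the world. The fork hole is at about (189,201). The side view shows the head at (393,267) and the hole at (270,144). The yellow look-alike lies on the table. I'll enlarge crops of the pin and the hole to pick points from.

```bash
python3 - <<'E'
import cv2, numpy as np
s=cv2.imread("pics/side0.png");t=cv2.imread("pics/top0.png")
def c(im,x,y,w=66,h=50): 
    k=cv2.resize(im[y:y+h,x:x+w],None,fx=6,fy=6,interpolation=cv2.INTER_CUBIC)
    k=np.clip(k.astype(float)*1.6,0,255).astype(np.uint8)
    for i in range(0,w,10): cv2.putText(k,str(x+i),(i*6,8),0,.3,(0,0,255)); cv2.line(k,(i*6,10),(i*6,16),(0,0,255))
    for i in range(0,h,10): cv2.putText(k,str(y+i),(0,i*6+4),0,.3,(0,255,0)); cv2.line(k,(18,i*6),(24,i*6),(0,255,0))
    return k
cv2.imwrite("pics/crops.png",np.vstack([np.hstack([c(t,455,180),c(t,160,170)]),np.hstack([c(s,362,240),c(s,245,125)])]))
E
```

```text
(no output)
```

View pics/crops.png

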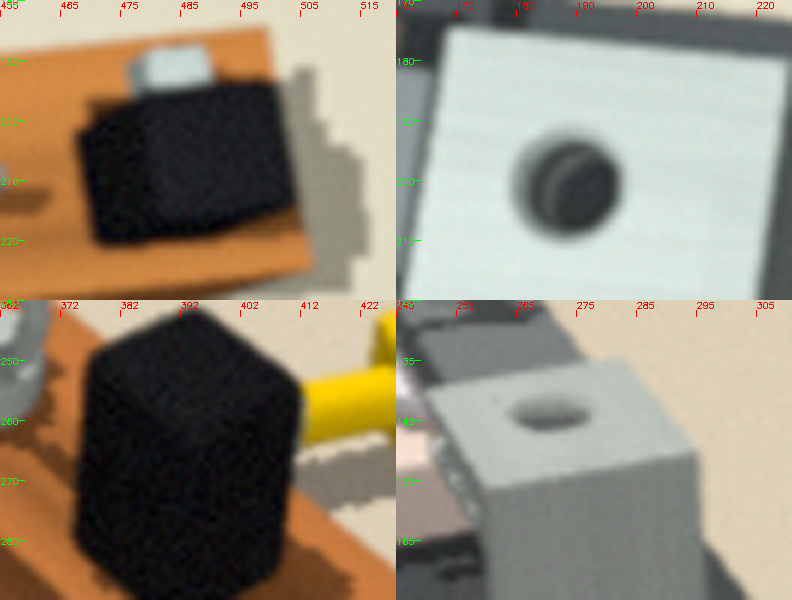

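Crops: the head's top-face corners in the top view are about (479,196), (501,194), (504,215) and (482,217). In the side view they are (394,242), (377,248) and (412,254). The hole centre is at (188,201) in the top view and (270,143.5) in the side view.

```bash
cat > m.py <<'E'
import numpy as np
from scipy.optimize import least_squares
from scipy.spatial.transform import Rotation as R
V={"side":(51.69721557,317.8487,191.6973,[[0.8755,-0.4831,-0.0122,-0.5153],[0.2585,0.4469,0.8564,-0.1732],[-0.4083,-0.753,0.5161,-0.6299],[0,0,0,1]]),
"top":(49.01417735,316.2742,199.5723,[[-0.0239,-0.9996,-0.0171,-0.0635],[0.9823,-0.0267,0.1852,-0.544],[-0.1856,-0.0124,0.9825,-0.6775],[0,0,0,1]])}
def pj(n,P):
    f,cx,cy,v=V[n];f=200/np.tan(np.radians(f)/2);q=np.atleast_2d(P)@np.array(v)[:3,:3].T+np.array(v)[:3,3]
    return np.c_[cx-f*q[:,0]/q[:,2],cy+f*q[:,1]/q[:,2]]
def box(p,w,h,c):  # x,y,z,yaw
    return np.array(p[:3])+np.c_[np.array(c)*[w/2,h/2],np.zeros(len(c))]@R.from_euler("z",p[3]).as_matrix().T
E
python3 - <<'E'
from m import *
o=.42
# pin: x=image right in top, y=image up (yaw~-90)
T=np.array([[479.2,196.2],[500.8,193.8],[504.3,214.7],[482.5,217]])-o; tc=[(-1,1),(1,1),(1,-1),(-1,-1)]
S=np.array([[394.5,241.7],[377,248.3],[412.5,253.8]])-o
for sc in ([(-1,1),(-1,-1),(1,1)],):
  for free in (0,1):
    g=lambda p:np.r_[(pj("top",box(p,.036,.034,tc))-T).ravel(),(pj("side",box(p,.036,.034,sc))-S).ravel(),(0 if free else 1e4)*(p[2]-.134)]
    s=least_squares(g,[.45,-.25,.134,-1.5]);print("pin",s.x.round(4),s.fun.round(1))
for n,T2 in (("top",T),):
  g=lambda p:np.r_[(pj(n,box(p,.036,.034,tc))-T2).ravel(),1e4*(p[2]-.134)]
  print("toponly",least_squares(g,[.45,-.25,.134,-1.5]).x.round(4))
ht=np.array([188.5,201.2])-o; hs=np.array([270.7,143.8])-o
for free in (0,1):
  g=lambda p:np.r_[(pj("top",p)-ht).ravel(),(pj("side",p)-hs).ravel(),(0 if free else 1e4)*(p[2]-.098)]
  s=least_squares(g,[.5,.15,.098]);print("hole",s.x.round(4),s.fun.round(1))
E
```

```text
pin [ 0.5132 -0.3335  0.134  -1.5214] [-0.7 -2.5  2.3 -2.   2.4  0.1 -0.7 -0.3 -0.9 -2.  -4.   0.3  0.2  0.9
 -0.2]
pin [ 0.5136 -0.3335  0.1325 -1.5181] [-1.1 -2.5  1.8 -2.1  2.  -0.  -1.  -0.4 -0.8 -1.2 -3.8  1.1  0.3  1.7
 -0. ]
toponly [ 0.5116 -0.3321  0.134  -1.4966]
hole [0.5376 0.1212 0.098 ] [ 0.2 -0.6 -0.8  0.1  0. ]
hole [0.5376 0.1212 0.098 ] [ 0.2 -0.6 -0.8  0.1  0. ]
```

```bash
python3 - <<'E'
from m import *
o=.42
T=np.array([[479.2,196.2],[500.8,193.8],[504.3,214.7],[482.5,217]])-o; tc=[(-1,1),(1,1),(1,-1),(-1,-1)]
S=np.array([[394.5,241.7],[377,248.3],[412.5,253.8]])-o; sc=[(-1,1),(-1,-1),(1,1)]
g=lambda p:np.r_[(pj("top",box(p,.036*p[4],.034*p[4],tc))-T).ravel(),(pj("side",box(p,.036*p[4],.034*p[4],sc))-S).ravel(),1e4*(p[2]-.134)]
s=least_squares(g,[.45,-.25,.134,-1.5,1]);print("pin",s.x.round(4),s.fun.round(1))
def un(n,uv,z): return least_squares(lambda p:np.r_[(pj(n,[p[0],p[1],z])-uv).ravel()],[.5,0]).x
c=lambda x,y:np.array([455+x/6,180+y/6])-o
a=un("top",c(268,27),.078);b=un("top",c(312,268),.078);l=un("top",c(0,52),.078)
print(a,b,np.hypot(*(a-b)),"y dir",np.degrees(np.arctan2(*(a-b)[::-1]))-90,"x dir",np.degrees(np.arctan2(*(a-l)[::-1])))
# slot: end slot centre 115-75=40 mm in from the edge mid
e=(a+b)/2; y=(a-b)/np.hypot(*(a-b)); x=np.array([y[1],-y[0]]); print("slot",e-.040*x, "button-height pj check")
# fork yaw
f=lambda x,y:np.array([160+(x-396)/6,170+y/6])-o
p=un("top",f(447,27),.098);q=un("top",f(788,62),.098);print(np.hypot(*(p-q)),"fork -y dir",np.degrees(np.arctan2(*(q-p)[::-1])))
from workcell import r
ob=r.get_obs();w,*v=ob["tcp_rot"];print(R.from_quat([*v,w]).as_matrix().round(3))
E
```

```text
pin [ 0.5133 -0.3334  0.134  -1.5204  0.8906] [ 0.8 -1.4  1.1 -0.7  0.8 -1.1  0.5 -1.7 -1.  -0.8 -1.8  0.6 -2.   0.5
 -0.1]
[ 0.55417783 -0.36981016] [ 0.48957155 -0.37472652] 0.0647930700389175 y dir -85.6483291692185 x dir -86.13317825726232
slot [ 0.51883957 -0.33238366] button-height pj check
0.09073044904838842 fork -y dir -97.56708865147597
[[ 0.964  0.266 -0.   ]
 [ 0.266 -0.964  0.   ]
 [ 0.    -0.    -1.   ]]
```

```bash
cat >> m.py <<'E'
import cv2
def hullmask(n,p,zlo,zhi,w=.036,h=.034,k=4,shape=(400,640)):
    c=[(-1,-1),(1,-1),(1,1),(-1,1)]
    P=np.vstack([box([p[0],p[1],z,p[2]],w,h,c) for z in (zlo,zhi)])
    q=((pj(n,P)+.5)*k*16).astype(np.int32)
    m=np.zeros((shape[0]*k,shape[1]*k),np.float32)
    cv2.fillConvexPoly(m,cv2.convexHull(q),1,shift=4)
    return cv2.resize(m,shape[::-1],interpolation=cv2.INTER_AREA)
def dark(im,box_):
    l,t,r_,b=box_;m=np.zeros(im.shape[:2],np.uint8);m[t:b,l:r_]=(im[t:b,l:r_].max(2)<42)
    n,lab,st,_=cv2.connectedComponentsWithStats(m);return (lab==1+st[1:,4].argmax()).astype(np.float32)
E
python3 - <<'E'
from m import *
from scipy.optimize import minimize
D={"top":dark(cv2.imread("pics/top0.png"),(460,180,512,230)),"side":dark(cv2.imread("pics/side0.png"),(368,235,420,300))}
for names in (("top",),("side",),("top","side")):
  f=lambda p:sum(np.abs(hullmask(n,[p[0]/100,p[1]/100,p[2]],.078,.134)-D[n]).sum() for n in names)
  s=min((minimize(f,[51.5,-33.3,y0],method="Nelder-Mead",options=dict(initial_simplex=[[51.5,-33.3,y0],[52.5,-33.3,y0],[51.5,-32.5,y0],[51.5,-33.3,y0+.1]])) for y0 in (-1.6,-1.5,-1.4)),key=lambda s:s.fun)
  print(names,s.x.round(3),s.fun,[D[n].sum() for n in names])
E
```

```text
('top',) [ 51.212 -33.134  -1.345] 160.1875 [np.float32(784.0)]
('side',) [ 51.619 -33.383  -1.064] 215.5 [np.float32(1509.0)]
('top', 'side') [ 51.339 -33.403  -1.303] 456.4375 [np.float32(784.0), np.float32(1509.0)]
```

play_rows(deltas="0.95 -0.35 0 0 0 -1 1;0.95 -0.35 0 0 0 -1 1;0.95 -0.35 0 0 0 -1 1;0.95 -0.35 0 0 0 -1 1;0.95 -0.35 0 0 0 -1 1;0.95 -0.35 0 0 0 -1 1;0.95 -0.35 0 0 0 -1 1", squeeze=50)

```text
t: 1.08
ee_pos: [0.3255, -0.4594, 0.2315]
tcp_rot: [0.0, 0.926, 0.377, 0.0]
ft_force: [0.8, 0.4, 0.2]
opening: 1.001
finger_force: 0.0
```

```bash
cat > d.py <<'E'
import sys
from m import *
from workcell import r
# usage: d.py x y z yawdeg(tool x) -> tool-frame shares
def go(x,y,z,yaw):
    o=r.get_obs();w,*v=o["tcp_rot"];M=R.from_quat([*v,w])
    X=np.array([np.cos(np.radians(yaw)),np.sin(np.radians(yaw)),0]);Z=np.array([0,0,-1.]);G=R.from_matrix(np.c_[X,np.cross(Z,X),Z])
    print("t",round(o["t"],2),o["ee_pos"].round(4),"F",o["ft_force"].round(1),"op",round(o["opening"],3),"ff",round(o["finger_force"],1))
    print("shift",(M.inv().apply(np.array([x,y,z])-o["ee_pos"])/.2).round(3),"turn",((M.inv()*G).as_rotvec()/.5).round(3))
if __name__=="__main__": go(*map(float,sys.argv[1:]))
E
python3 d.py .514 -.333 .2 94
```

```text
t 1.08 [ 0.3255 -0.4594  0.2315] F [0.8 0.4 0.2] op 1.001 ff 0.0
shift [1.116 0.205 0.157] turn [ 1.000e-03  1.000e-03 -1.737e+00]
```

play_rows(deltas="1 0.2 0 0 0 -1 1;1 0.2 0 0 0 -1 1;1 0.2 0 0 0 -1 1;1 0.2 0 0 0 -1 1;1 0.2 0 0 0 -1 1;1 0.2 0 0 0 -1 1;1 0.2 0 0 0 -1 1;1 0.2 0 0 0 -1 1")

```text
t: 1.75
ee_pos: [0.4947, -0.3513, 0.2311]
tcp_rot: [-0.0, 0.806, 0.592, -0.0]
ft_force: [0.4, -0.6, 0.2]
opening: 1.001
finger_force: 0.0
```

```bash
python3 d.py .514 -.333 .16 94
```

```text
t 1.75 [ 0.4947 -0.3513  0.2311] F [ 0.4 -0.6  0.2] op 1.001 ff 0.0
shift [0.116 0.065 0.355] turn [-0.002  0.001 -0.746]
```

play_rows(deltas="0.116 0.065 0 0 0 -0.746 1;0.116 0.065 0 0 0 -0.746 1;0.116 0.065 0 0 0 -0.746 1;0.116 0.065 0 0 0 -0.746 1;0.116 0.065 0.25 0 0 -0.746 1;0.116 0.065 0.35 0 0 -0.746 1;0.116 0.065 0.35 0 0 -0.746 1;0.116 0.065 0.35 0 0 -0.746 1;0.116 0.065 0.35 0 0 -0.746 1")

```text
t: 2.5
ee_pos: [0.5148, -0.3332, 0.1631]
tcp_rot: [0.001, 0.683, 0.731, 0.0]
ft_force: [0.1, 0.1, -0.1]
opening: 0.997
finger_force: 0.0
```

```bash
python3 d.py .514 -.333 .09 94; python3 - <<'E'
from workcell import imaging
import cv2,numpy as np
a=imaging.read_camera("top")["image"][120:280,400:560,::-1];b=imaging.read_camera("side")["image"][150:330,310:490,::-1]
k=lambda x:cv2.resize(x,(400,400),interpolation=cv2.INTER_CUBIC)
cv2.imwrite("pics/c1.png",np.clip(1.5*np.hstack([k(a),k(b)]).astype(float),0,255))
E
```

```text
t 2.5 [ 0.5148 -0.3332  0.1631] F [ 0.1  0.1 -0.1] op 0.997 ff 0.0
shift [ 0.002 -0.004  0.366] turn [ 0.002  0.002 -0.004][ WARN:0@0.553] global loadsave.cpp:1063 imwrite_ Unsupported depth image for selected encoder is fallbacked to CV_8U.
```

View pics/c1.png

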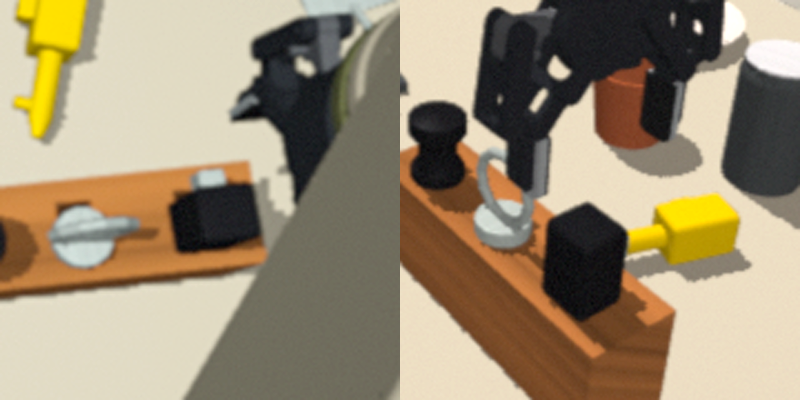

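```bash
python3 - <<'E'
from m import *
for P in ([.5148,-.3332,.163],[.56,-.33,.17],[.47,-.336,.17],[.514,-.333,.134]): print(P,pj("top",P).round(),pj("side",P).round())
from workcell import imaging
for n in ("top","side"):
  print(n,np.abs(imaging.read_camera(n)["view"]-np.array(V[n][3])).max())
E
```

```text
[0.5148, -0.3332, 0.163] [[500. 199.]] [[395. 232.]]
[0.56, -0.33, 0.17] [[496. 166.]] [[422. 216.]]
[0.47, -0.336, 0.17] [[507. 231.]] [[366. 240.]]
[0.514, -0.333, 0.134] [[492. 203.]] [[392. 251.]]
top 4.710240577399105e-05
side 4.575688873342809e-05
```

play_rows(deltas="0 0 0.1 0 0 0 1;0 0 0.2 0 0 0 1;0 0 0.3 0 0 0 1;0 0 0.38 0 0 0 1;0 0 0.38 0 0 0 1;0 0 0.38 0 0 0 1")

```text
t: 3.2
ee_pos: [0.5147, -0.3317, 0.0854]
tcp_rot: [-0.0, 0.682, 0.732, -0.0]
ft_force: [0.6, 0.5, 0.5]
opening: 0.999
finger_force: 0.0
```

play_rows(deltas="0 0 0 0 0 0 0.3;0 0 0 0 0 0 0.1;0 0 0 0 0 0 -0.1;0 0 0 0 0 0 -0.3;0 0 0 0 0 0 -0.5;0 0 0 0 0 0 -1;0 0 0 0 0 0 -1;0 0 0 0 0 0 -1;0 0 0 0 0 0 -1;0 0 0 0 0 0 -1", squeeze=50)

```text
t: 4.03
ee_pos: [0.5155, -0.3328, 0.0873]
tcp_rot: [0.001, 0.682, 0.732, -0.0]
ft_force: [-2.0, -0.0, 7.5]
opening: 0.396
finger_force: 50.8
```

play_rows(deltas="0 0 -0.05 0 0 0 -1;0 0 -0.1 0 0 0 -1;0 0 -0.17 0 0 0 -1;0 0 -0.25 0 0 0 -1;0 0 -0.35 0 0 0 -1;0 0 -0.45 0 0 0 -1;0 0 -0.55 0 0 0 -1;0 0 -0.65 0 0 0 -1;0 0 -0.75 0 0 0 -1;0 0 -0.75 0 0 0 -1;0 0 -0.75 0 0 0 -1;0 0 -0.75 0 0 0 -1")

```text
t: 5.03
ee_pos: [0.5145, -0.3317, 0.2345]
tcp_rot: [-0.0, 0.682, 0.732, -0.0]
ft_force: [0.1, 0.1, -2.9]
opening: 0.397
finger_force: 50.0
```

```bash
python3 d.py .5376 .1212 .235 94; python3 - <<'E'
from workcell import imaging
import cv2,numpy as np
a=imaging.read_camera("top")["image"][120:280,400:560,::-1];b=imaging.read_camera("side")["image"][130:310,310:490,::-1]
k=lambda x:cv2.resize(x,(400,400),interpolation=cv2.INTER_CUBIC)
cv2.imwrite("pics/c2.png",np.clip(1.5*np.hstack([k(a),k(b)]).astype(float),0,255).astype(np.uint8))
E
```

```text
t 5.03 [ 0.5145 -0.3317  0.2345] F [ 0.1  0.1 -2.9] op 0.397 ff 50.0
shift [ 2.25e+00  2.76e-01 -1.00e-03] turn [-0.001 -0.001  0.002]
```

View pics/c2.png

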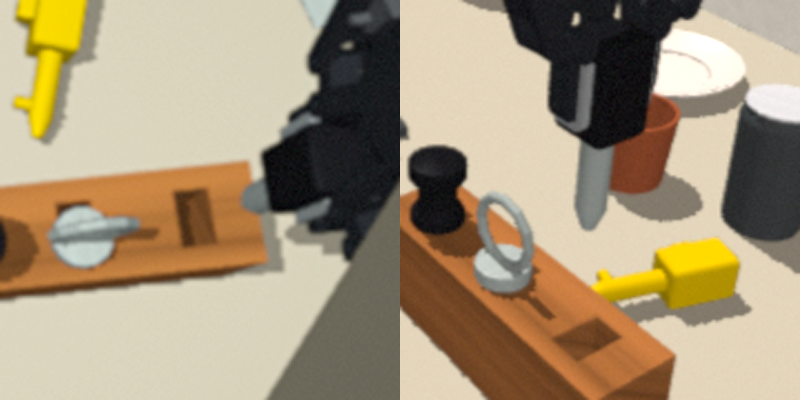

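The pin is held upright with the stud in. The side crop shows the nose tip at about (395,231). Now I'll carry it over the fork.

play_rows(deltas="0.15 0.02 0 0 0 0 -1;0.3 0.04 0 0 0 0 -1;0.45 0.06 0 0 0 0 -1;0.6 0.08 0 0 0 0 -1;0.75 0.1 0 0 0 0 -1;0.9 0.12 0 0 0 0 -1;1 0.14 0 0 0 0 -1")

```text
t: 5.72
ee_pos: [0.5276, -0.1276, 0.2336]
tcp_rot: [-0.001, 0.681, 0.732, -0.0]
ft_force: [0.1, -0.3, -3.2]
opening: 0.389
finger_force: 50.3
```

play_rows(deltas="0.15 0.02 0 0 0 0 -1;0.3 0.04 0 0 0 0 -1;0.45 0.06 0 0 0 0 -1;0.6 0.08 0 0 0 0 -1;0.75 0.1 0 0 0 0 -1;0.9 0.12 0 0 0 0 -1;1 0.14 0 0 0 0 -1;1 0.14 0 0 0 0 -1;1 0.14 0 0 0 0 -1")

```text
t: 6.47
ee_pos: [0.5415, 0.0721, 0.2338]
tcp_rot: [-0.001, 0.681, 0.733, -0.001]
ft_force: [-0.4, -0.6, -2.4]
opening: 0.392
finger_force: 50.3
```

```bash
python3 d.py .5376 .1212 .200 94
```

```text
t 6.47 [0.5415 0.0721 0.2338] F [-0.4 -0.6 -2.4] op 0.392 ff 50.3
shift [ 0.246 -0.001  0.169] turn [-0.005  0.     0.007]
```

play_rows(deltas="0.1 0 0 0 0 0 -1;0.2 0 0.05 0 0 0 -1;0.245 0 0.1 0 0 0 -1;0.245 0 0.17 0 0 0 -1;0.245 0 0.17 0 0 0 -1;0.245 0 0.17 0 0 0 -1;0.245 0 0.17 0 0 0 -1")

```text
t: 7.05
ee_pos: [0.5388, 0.119, 0.2013]
tcp_rot: [-0.0, 0.682, 0.731, -0.0]
ft_force: [-0.1, 0.9, -2.2]
opening: 0.391
finger_force: 50.3
```

```bash
python3 d.py .5376 .1212 .200 94; python3 - <<'E'
from workcell import imaging
import cv2,numpy as np
a=imaging.read_camera("top")["image"][150:250,130:230,::-1];b=imaging.read_camera("side")["image"][70:170,220:320,::-1]
def k(x,x0,y0):
    x=np.clip(1.5*cv2.resize(x,(400,400),interpolation=cv2.INTER_CUBIC).astype(float),0,255).astype(np.uint8)
    for i in range(0,100,10):
        cv2.putText(x,str(x0+i),(i*4,8),0,.3,(0,0,255));cv2.putText(x,str(y0+i),(0,i*4+4),0,.3,(0,0,255))
    return x
cv2.imwrite("pics/c3.png",np.hstack([k(a,130,150),k(b,220,70)]))
E
```

```text
t 7.05 [0.5388 0.119  0.2013] F [-0.1  0.9 -2.2] op 0.391 ff 50.3
shift [ 0.011 -0.005  0.006] turn [-0.001  0.001  0.   ]
```

View pics/c3.png

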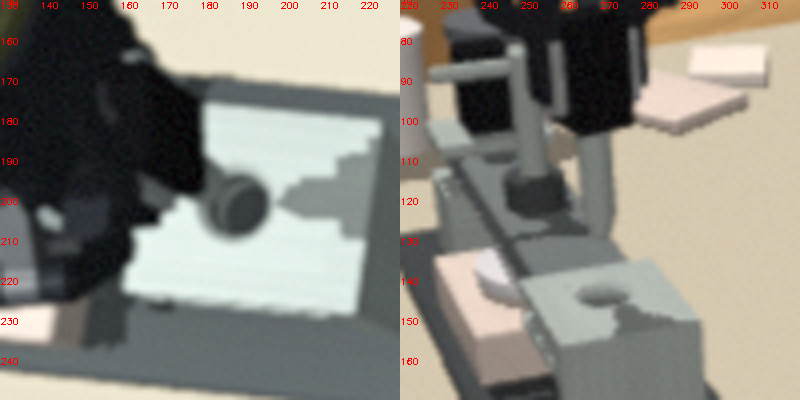

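```bash
python3 - <<'E'
from m import *
for z in (.125,.13,.135,.18,.192): print(z,pj("top",[.5388,.119,z]).round(1),pj("side",[.5388,.119,z]).round(1))
# side shank axis: 4.5cm..; head bottom
from workcell import imaging
p=imaging.read_camera("side")["image"][100:132,255:285].astype(int)
for i in range(0,32,3): print(100+i,p[i].sum(1)//3)
E
```

```text
0.125 [[184.2 196.1]] [[269.4 132.1]]
0.13 [[183.2 195.4]] [[269.3 129.9]]
0.135 [[182.1 194.8]] [[269.1 127.7]]
0.18 [[171.7 188.3]] [[267.5 107.1]]
0.192 [[168.7 186.5]] [[267.1 101.5]]
100 [72 88 84 72 50 27 12  7 11  6  5  9 10  7  6  9 13 10 11 10 10 18 25 56
 81 89 90 93 94 98]
103 [ 70  88  92  85  77  84  86  97  79  43  26  28  37  43  51  59  63  77
 105 124 130 129 129 130 130 130 130 131 130 123]
106 [ 68  68  74  74  74  76  75  75  70  71  74  80  81  82  80  76  72  81
 115 130 130 130 131 131 131 131 131 130 131 131]
109 [ 70  65  70  74  74  80  81  84 104  92  75  79  81  82  81  77  72  73
 111 129 131 129 131 130 131 131 131 132 132 130]
112 [ 72  63  52  55  64  90 120 130 128 103  79  78  80  82  81  78  74  73
 109 128 130 130 130 131 131 130 132 131 132 130]
115 [ 34  32  33  29  29  38  84 117 127 111  86  77  81  81  81  79  72  71
  96 122 129 131 131 130 130 131 131 130 130 131]
118 [ 31  31  30  30  26  27  47  76  92 104  90  81  81  79  80  79  75  70
  86 117 130 131 131 130 130 131 131 130 130 131]
121 [ 32  32  33  31  28  30  35  49  71  82  76  75  80  79  81  80  75  70
  77 113 129 131 131 130 132 131 130 130 130 130]
124 [ 49  46  46  46  45  46  47  57  73  80  74  72  79  81  81  81  76  73
  94 120 130 130 132 131 131 131 130 130 130 131]
127 [ 69  58  52  46  46  47  46  46  47  47  48  51  75  80  80  77  74  81
 114 129 131 132 131 131 131 131 132 130 131 131]
130 [ 80  80  81  82  82  80  80  82  82  81  81  81  82  81  80  80  80  84
 101 120 130 131 130 130 131 131 130 130 131 132]
```

play_rows(deltas="0.015 -0.005 0 0 0 0 -1;0.015 -0.005 0.05 0 0 0 -1;0.015 -0.005 0.1 0 0 0 -1;0.015 -0.005 0.15 0 0 0 -1;0.015 -0.005 0.2 0 0 0 -1;0.015 -0.005 0.23 0 0 0 -1;0.015 -0.005 0.23 0 0 0 -1;0.015 -0.005 0.23 0 0 0 -1")

```text
t: 7.87
ee_pos: [0.5371, 0.1228, 0.1544]
tcp_rot: [-0.0, 0.682, 0.732, -0.001]
ft_force: [-0.6, -0.0, -2.0]
opening: 0.39
finger_force: 50.3
```

```bash
python3 d.py .5376 .1212 .107 94; python3 - <<'E'
from workcell import imaging
import cv2,numpy as np
a=imaging.read_camera("top")["image"][150:250,130:230,::-1];b=imaging.read_camera("side")["image"][70:170,220:320,::-1]
def k(x,x0,y0):
    x=np.clip(1.5*cv2.resize(x,(400,400),interpolation=cv2.INTER_CUBIC).astype(float),0,255).astype(np.uint8)
    for i in range(0,100,10):
        cv2.putText(x,str(x0+i),(i*4,8),0,.3,(0,0,255));cv2.putText(x,str(y0+i),(0,i*4+4),0,.3,(0,0,255))
    return x
cv2.imwrite("pics/c4.png",np.hstack([k(a,130,150),k(b,220,70)]))
E
```

```text
t 7.87 [0.5371 0.1228 0.1544] F [-0.6 -0.  -2. ] op 0.39 ff 50.3
shift [-0.008  0.002  0.237] turn [-0.003  0.     0.002]
```

View pics/c4.png

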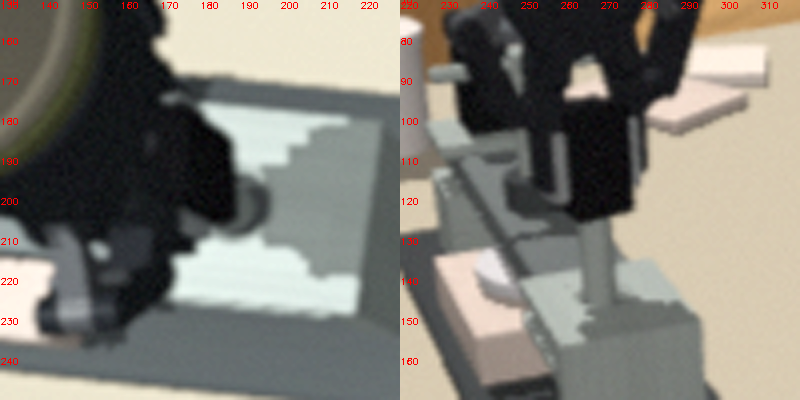

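The nose is in the hole with no contact force; the side crop shows the shank axis at x≈269 against the hole at 270. I'll continue down.

play_rows(deltas="0 0 0.04 0 0 0 -1;0 0 0.08 0 0 0 -1;0 0 0.12 0 0 0 -1;0 0 0.16 0 0 0 -1;0 0 0.19 0 0 0 -1;0 0 0.215 0 0 0 -1;0 0 0.215 0 0 0 -1;0 0 0.215 0 0 0 -1")

```text
t: 8.63
ee_pos: [0.5373, 0.1228, 0.1118]
tcp_rot: [-0.0, 0.682, 0.732, -0.0]
ft_force: [-0.0, 0.4, -1.8]
opening: 0.393
finger_force: 50.3
```

play_rows(deltas="0 0 0.007 0 0 0 -1;0 0 0.014 0 0 0 -1;0 0 0.021 0 0 0 -1;0 0 0.021 0 0 0 -1;0 0 0.021 0 0 0 -1")

```text
t: 9.05
ee_pos: [0.5377, 0.1228, 0.1082]
tcp_rot: [0.0, 0.682, 0.732, 0.0]
ft_force: [-0.4, 0.2, -2.2]
opening: 0.391
finger_force: 50.3
```

play_rows(deltas="0 0 0.007 0 0 0 -1;0 0 0.014 0 0 0 -1;0 0 0.014 0 0 0 -1;0 0 0.014 0 0 0 -1")

```text
t: 9.38
ee_pos: [0.5381, 0.123, 0.1072]
tcp_rot: [0.0, 0.682, 0.732, 0.0]
ft_force: [-6.0, -1.0, 11.3]
opening: 0.392
finger_force: 51.9
```

play_rows(deltas="0 0 0 0 0 0 0;0 0 0 0 0 0 0.3;0 0 0 0 0 0 0.6;0 0 0 0 0 0 1;0 0 0 0 0 0 1;0 0 0 0 0 0 1;0 0 0 0 0 0 1;0 0 0 0 0 0 1")

```text
t: 10.05
ee_pos: [0.5375, 0.1229, 0.1052]
tcp_rot: [-0.0, 0.682, 0.732, -0.0]
ft_force: [0.8, 1.2, -0.3]
opening: 0.997
finger_force: 0.0
```

play_rows(deltas="0 0 -0.1 0 0 0 1;0 0 -0.2 0 0 0 1;0 0 -0.35 0 0 0 1;0 0 -0.5 0 0 0 1;0 0 -0.65 0 0 0 1;0 0 -0.65 0 0 0 1;-0.2 0 -0.65 0 0 0 1;-0.4 0 -0.65 0 0 0 1;-0.6 0 -0.65 0 0 0 1;-0.8 0 -0.65 0 0 0 1;-1 0 -0.65 0 0 0 1;-1 0 -0.65 0 0 0 1;-1 0 -0.65 0 0 0 1")

```text
t: 11.13
ee_pos: [0.5516, -0.0788, 0.235]
tcp_rot: [-0.0, 0.683, 0.73, -0.0]
ft_force: [0.7, 0.7, 0.6]
opening: 0.998
finger_force: 0.0
```

```bash
python3 - <<'E'
from workcell import imaging
from m import *
a0=imaging.read_camera("top");b0=imaging.read_camera("side")
a=a0["image"][150:250,130:230,::-1];b=b0["image"][70:170,220:320,::-1]
k=lambda x:np.clip(1.5*cv2.resize(x,(400,400),interpolation=cv2.INTER_CUBIC).astype(float),0,255).astype(np.uint8)
cv2.imwrite("pics/c5.png",np.hstack([k(a),k(b)]))
for z in (.098,.154): print(z,pj("top",[.5376,.1212,z]).round(1),pj("side",[.5376,.1212,z]).round(1))
E
```

```text
0.098 [[188.2 200.2]] [[269.4 143.5]]
0.154 [[176.3 193. ]] [[267.5 118.9]]
```

View pics/c5.png

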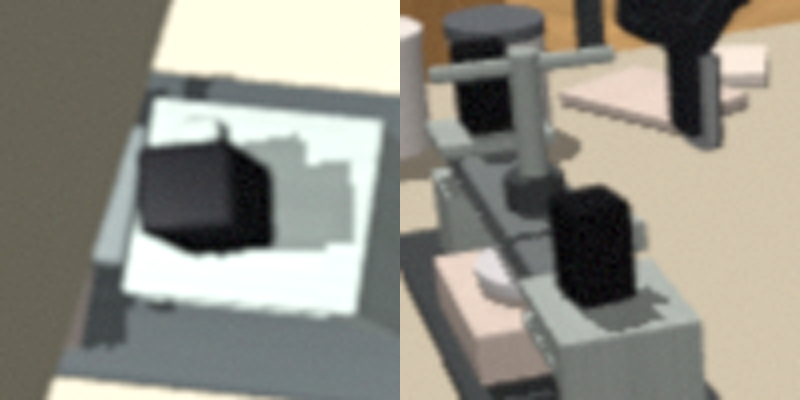

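The head sits upright on the fork, with the button out: it shows at crop (210,128) in the top view and (640,235) in the side view. The gripper is clear of the press.

```bash
python3 -c "
from workcell import job
print(job.hand_in())"
```

```text
the job is handed in; nothing more can be done
None
```

I handed the job in with the square-headed pin in the fork: the last pictures show its head on the fork, its button out and the gripper backed away. The hand-in returned no verdict, so success isn't confirmed.

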